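# Shut a plywood chest by breaking its folding lid stay

### The job

The plywood chest's lid is propped open by a folding steel stay that is locked straight. Break the stay by pushing its knee joint through towards the back of the chest, then lower the lid until it is fully shut, gently and without letting it slam. Leave everything else on the bench where it is.

Things in the scene. Friction and masses are not known exactly. Their poses are not given: they have to be found in the camera images.
- chest: Open plywood chest, fixed to the bench, 200 (x) x 260 (y) x 120 mm high, walls and floor 12 mm. Origin: centre of its underside. Its x axis points to the back, where the lid is hinged; its -x side is the front and faces the robot roughly; y to its left, z up.
- lid_hinge (a point): Middle of the lid's hinge line, on the upper outer edge of the chest's back wall, at (100, 0, 120) mm in the chest's frame. The line runs along the chest's y. Axes as the chest's.
- lid (a joint): Lid hinge, rad. 0: propped open, 0.96 rad (55 deg) up from flat; grows as the lid comes down; 0.96: flat on the chest, shut. A stiff hinge: the freed lid stays nearly where it is left and takes 3 to 6 N at its front edge to move. The locked stay blocks it. Lid: plywood board, 216 mm from hinge line to front edge, 268 mm wide, 14 mm thick, its underside in the plane of the hinge line.
- lid_edge (a point): Middle of the lid's front edge on its upper (outer) face, 216 mm from the hinge line and 14 mm above the underside. Moves with the lid; x points along the lid to the hinge, y along the hinge line, z out of the upper face. A wooden batten, 22 mm wide (7 to 29 mm behind the edge), 160 mm long and 12 mm high, runs along that face, centred.
- knee (a joint): Knee joint in the middle of the folding steel stay, rad. 0: locked, about 0.14 rad over centre towards the front; 0.14: straight; grows as the knee folds back towards the hinge line; about 2.67 with the lid shut. Needs a push of roughly 3 to 6 N. Once past straight it stays nearly where left and folds on by itself as the lid is pressed down; the knee hangs down inside the chest then.
- knee_knuckle (a point): Centre of the knee's knuckle: steel cylinder, 22 mm diameter, 30 mm long along the chest's y, joining two flat arms, each 67 mm between pins, 16 mm wide. At the start at (-25, -85, 157) mm in the chest's frame, under the raised lid, near the right side. To break it, push it along the chest's (0.81, 0, -0.58), back and down: 5 mm to straight, 20 mm is well broken. Its axes turn with the arm.
- offcut_in_chest: Wooden offcut, 50 x 110 x 35 mm, lying inside the chest in its left half; origin at the centre of its underside.
- sanding_block: Wooden sanding block, 61 x 115 x 34 mm, on the bench to the right of the chest; origin at the centre of its underside.
- block_plane: Small metal hand plane, 45 x 150 x 52 mm, on the bench to the right of the chest; origin at the centre of its underside.
- moisture_meter: Black hand-held meter, 125 x 62 x 22 mm, at the right; origin at the centre of its underside.

How it is judged:
On the way:
1. the stay's knee is pushed through past straight (value of joint knee above 0.35 rad), for 0.2 s.
At the end, for the whole second after the job is handed in: The lid is shut: within 0.04 rad (about 9 mm at its front edge) of lying flat on the chest, and at rest (value of joint lid above 0.92 rad and velocity of joint lid below 0.05 rad/s); the robot touches nothing.
It fails at once if the lid slams: it comes down faster than 1.5 rad/s (about 0.3 m/s at its edge) over the last 0.3 rad (value of joint lid above 0.66 rad and velocity of joint lid above 1.5 rad/s).
It fails at once if another thing is pushed more than 40 mm from where it lay (distance of any of sanding_block, block_plane, moisture_meter, offcut_in_chest from where it was at the start of the episode above 0.04 m).
It also fails if it takes over 58 s, if anything falls off the work surface, if the arm or the gripper's body presses on something with over 40 N, if the wrist force passes 120 N, or if a joint passes its speed limit or range.

### The arm

A 6-joint arm with a two-finger parallel gripper is mounted at the origin on a cart in front of the work surface, level with it; the furniture and walls round the work are solid. World frame = base frame: x ahead of the robot, y to its left, z up, the work surface at z = 0. Lengths are in m, angles in rad, forces in N, time in s.
With the tool pointing down it reaches from about 0.3 to 1 m from the base axis. Payload 5.1 kg.
Tool frame: the origin (TCP) lies at the very end of the fingers, on their centre line; the grasp point (between the pads) lies 19 mm behind it (manip.pinch_z is the distance from the TCP to the grasp point, in m); z points along the fingers, y is the line along which they close (so a half turn about z gives the same grasp; the last joint's range is limited). The gripper opens to 95 mm and grips with 3 to 60 N. Pads are 20 mm wide; open, the fingers measure 119 mm over their backs; the gripper's body (75 mm by 180 mm) begins 59 mm behind the grasp point.
Start: joints at [-1.362, 0.124, 1.65, -0, 1.367, -0.083], TCP at [0.187, -0.623, 0.215] pointing down, gripper open.
Joint ranges: [-2.61, 2.61], [-1.02, 2.33], [0.03, 2.71], [-1.35, 4.49], [0.32, 2.68], [-2.91, 2.91]. Speed limits (rad/s): [2.57, 2.57, 3.14, 3.14, 3.14, 3.14].

### API

Orientations are given as a unit quaternion [x, y, z, w].
In Python, from plant import manip gives the robot as it stands.
- The arm moves only by the shell command python3 -m handwheel 'ROWS' [FORCE]. ROWS is a JSON object of lists of equal length, an entry for each row: "offset": the shift along the tool's x, y, z in m, a list of three; "spin": the turn about the tool's z in rad; "fingers": the closure, from -1 (fully open) to 1 (shut), so that 0 is half open. In form: {"offset": [[x, y, z], ...], "spin": [spin, ...], "fingers": [fingers, ...]}. A call has exactly 8 rows; each row is the pose to reach, as a shift and turn from the pose commanded when the call began, along the tool's axes at that moment; what a row does not reach only later rows make up. A row lasts 1/8 s, in which the tool goes at most 62.5 mm and 10.7 degrees, less where a joint would pass 70% of its speed; a pose out of reach is approached as far as the arm can. A call with a gripper value outside its range is refused whole. The fingers move at their own pace and stop on an object; FORCE is the grip in N (left out, the last holds). Time passes only in rows, so rows that repeat a pose let the fingers close, or fill a call up. It gives the time, the measured TCP pose, the force, the opening and the grip force at its end, in the units of the state.
- manip.observe(): the state, without advancing time (a new reading comes with each control period).
- manip.read_camera(name): name is "side" or "top"; returns a dict with "color" (384x512x3 uint8, red, green, blue), "z_map" (384x512 float32, m along the optical axis (not along the pixel's ray), 0 where there is no reading), "camera_matrix" (3x3 intrinsics, pixels), "dist_coeffs" ([k1, k2, p1, p2, k3] as OpenCV has them; the pictures are not rectified), "R" (3x3) and "t" (3): a world point X has camera coordinates R X + t. Camera axes: x right, y down, z forward; pixel columns grow to the right and rows downward; lengths in m; the calibration is good to about 2 mm. A picture is of the moment at which its call begins.
- manip.hand_in(): hands the job in; it is judged then, once.
Trained networks look in a picture, given as the dict that the camera call returned (one of the last four; its "shot" number tells which), for a name from the list of things; names that differ only in an ending like _2 or _b are one class to them, and where a whole thing is asked for, a point or a joint stands for the part that bears it (a point fixed in the world has none). Each returns a list of dicts, best first, with "p" (0 to 1); they miss things now and then, are a little off and sometimes report something else, mostly with a low value. They report only what shows in the picture. A call takes as long as a camera call.
- manip.search_frame(query, picture): "xy" ([column, row] in pixels, amid what is visible of it).
The state is a dict: "time_s": time; "qpos": joint angles; "dq": joint speeds; "joint_efforts": joint torques, N m; "tool_pos": TCP position; "orientation": TCP orientation; "ft_force": force on the tool from outside, world axes, zero at the start; "wrist_torque": the same for the moment, N m; "width": opening from 0.0 (shut) to 1.0 (fully open); "gripper_force": force on a finger pad.
Only numpy, scipy, OpenCV 4.12 (cv2) and the standard library are available. Lean on these libraries where they do the work, as an engineer would, in place of code of your own. Each camera call takes 0.05 s, during which the arm holds its last target. There are 200 camera calls.

## Working session

There is one attempt and no reset: what is moved stays moved. The work goes in short steps, Python scripts to look and compute and a shell command to move; the robot and the scene stay as the last step left them, time stands still between calls to the robot, and variables do not carry over. Pictures are saved under pics/ and viewed, at most 10 in all, crops included, and the job is handed in when it is done.

```bash
mkdir -p pics
cat > h.py <<'E'
import numpy as np, cv2
from plant import manip
def world(p,uv,z=None):
    K=np.array(p["camera_matrix"]);d=np.array(p["dist_coeffs"]);R=np.array(p["R"]);t=np.array(p["t"])
    u,v=uv
    if z is None:
        a=p["z_map"][max(0,int(v)-2):int(v)+3,max(0,int(u)-2):int(u)+3];a=a[a>0];z=np.median(a) if a.size else np.nan
    n=cv2.undistortPoints(np.array([[[u,v]]],float),K,d)[0,0]
    return R.T@(np.array([n[0],n[1],1])*z-t)
def cloud(p):
    K=np.array(p["camera_matrix"]);d=np.array(p["dist_coeffs"]);R=np.array(p["R"]);t=np.array(p["t"])
    v,u=np.mgrid[0:384,0:512]
    n=cv2.undistortPoints(np.stack([u,v],-1).reshape(-1,1,2).astype(float),K,d)[:,0]
    z=p["z_map"].reshape(-1,1)
    return ((np.hstack([n,np.ones_like(n[:,:1])])*z-t)@R).reshape(384,512,3)
E
python3 - <<'E'
from h import *
ims=[]
for c in("side","top"):
    p=manip.read_camera(c);ims.append(p["color"]);cv2.imwrite(f"pics/{c}0.png",p["color"][:,:,::-1])
    np.save(f"{c}0.npy",cloud(p))
    print(c,"cam at",(-np.array(p["R"]).T@np.array(p["t"])).round(3))
    for q in["chest","lid","lid_edge","knee_knuckle","knee","sanding_block","block_plane","moisture_meter","offcut_in_chest"]:
        for r in manip.search_frame(q,p)[:2]: print(q,np.round(r["xy"]),round(r["p"],2),world(p,r["xy"]).round(3))
print(manip.observe())
E
```

```text
side cam at [0.014 0.496 1.541]
chest [202. 239.] 0.67 [0.621 0.23  0.012]
lid [184. 219.] 0.75 [0.595 0.28  0.301]
lid_edge [182. 221.] 0.66 [0.593 0.287 0.301]
knee_knuckle [218. 219.] 0.51 [0.58  0.167 0.166]
knee_knuckle [308. 168.] 0.46 [ 0.563 -0.268  0.041]
sanding_block [251. 186.] 0.92 [ 0.657 -0.047  0.032]
block_plane [310. 167.] 0.84 [ 0.561 -0.278  0.039]
moisture_meter [351. 179.] 0.85 [ 0.421 -0.367  0.02 ]
offcut_in_chest [187. 255.] 0.66 [0.595 0.313 0.047]
top cam at [ 0.274 -0.022  1.765]
chest [181. 183.] 0.84 [0.618 0.266 0.022]
lid [171. 167.] 0.84 [0.634 0.273 0.23 ]
lid [166. 186.] 0.47 [0.601 0.324 0.046]
lid_edge [174. 169.] 0.68 [0.622 0.257 0.251]
knee_knuckle [202. 184.] 0.39 [0.585 0.163 0.166]
knee [201. 183.] 0.63 [0.591 0.167 0.168]
sanding_block [261. 176.] 0.75 [ 0.653 -0.059  0.034]
sanding_block [180. 181.] 0.63 [0.621 0.27  0.047]
block_plane [318. 195.] 0.71 [ 0.577 -0.293  0.029]
moisture_meter [336. 236.] 0.68 [ 0.411 -0.365  0.019]
offcut_in_chest [165. 185.] 0.92 [0.602 0.327 0.046]
{'time_s': 1.0, 'qpos': array([-1.36162657e+00,  1.23766333e-01,  1.65028264e+00, -3.53597724e-06,
        1.36750969e+00, -8.26233290e-02]), 'dq': array([-0.0006362 ,  0.00035558,  0.00059156,  0.0013162 , -0.00026614,
        0.00035436]), 'joint_efforts': array([ 1.86808134e-04, -4.17598200e+01, -3.60236907e+01,  7.74793373e-02,
        4.27646236e-02, -2.02318802e-05]), 'tool_pos': array([ 0.18694078, -0.62253079,  0.2146883 ]), 'orientation': array([ 9.89375913e-01,  1.45379859e-01, -6.53638772e-07,  1.70684951e-05]), 'ft_force': array([-0.09846002, -0.68022384,  0.67003337]), 'wrist_torque': array([0.06049455, 0.03511009, 0.01277291]), 'gripper_force': 0.0, 'width': 1.0042478541381055}
```

View pics/side0.png

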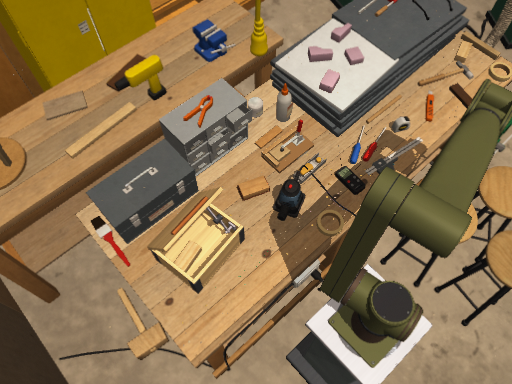

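View pics/top0.png

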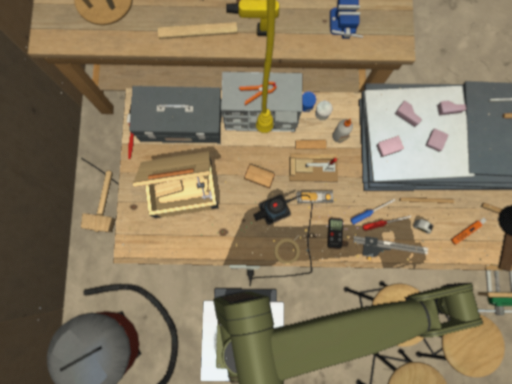

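The side view shows the open chest at about (200,240) with its lid along (150-220, 190-250) and the plane and block to its right. The top view shows the rim at about columns 147-217, rows 165-215. Next I fit the chest pose.

```bash
cat > fit.py <<'E'
from h import *
from scipy.optimize import minimize
P=[np.load(f"{c}0.npy").reshape(-1,3) for c in("side","top")]
for n,A in zip(("side","top","both"),P+[np.vstack(P)]):
    m=(abs(A[:,0]-.62)<.25)&(abs(A[:,1]-.25)<.25)
    R=A[m&(abs(A[:,2]-.12)<.006)][:,:2]
    def loss(q,full=False):
        c,s=np.cos(q[2]),np.sin(q[2]);d=(R-q[:2])@np.array([[c,-s],[s,c]])
        # distance to the rim centreline (94x124 half)
        ax=abs(d[:,0]);ay=abs(d[:,1])
        o=np.hypot(np.maximum(ax-94,0) if 0 else np.maximum(ax-.094,0),np.maximum(ay-.124,0))
        i=np.minimum(np.abs(.094-ax),np.abs(.124-ay))
        D=np.where((ax>.094)|(ay>.124),o,i)
        D=np.maximum(D-.006,0)
        return np.mean(np.minimum(D,.015)**2)*1e6
    best=min((minimize(loss,[x,y,a],method="Nelder-Mead",options=dict(xatol=1e-5,fatol=1e-6)) for x in(.6,.63) for y in(.23,.27) for a in(-.2,0,.2,.4)),key=lambda r:r.fun)
    x,y,a=best.x;print(n,len(R),best.x.round(4),best.fun)
    c,s=np.cos(a),np.sin(a);B=A[m].copy();B[:,:2]=(B[:,:2]-[x,y])@np.array([[c,-s],[s,c]])
    # lid outer face
    L=B[(B[:,2]>.16)&(abs(B[:,1])<.14)]
    off=(L[:,0]-.1)*np.sin(.96)+(L[:,2]-.12)*np.cos(.96); r=-(L[:,0]-.1)*np.cos(.96)+(L[:,2]-.12)*np.sin(.96)
    F=L[abs(off-.014)<.006]; print("lid pts",len(F),"off",np.median(off[abs(off-.014)<.006]),"y",np.percentile(F[:,1],[1,99]),"rmax",np.percentile(r[abs(off-.014)<.03],99))
    K=B[(abs(B[:,0]+.025)<.06)&(abs(B[:,1]+.085)<.03)&(B[:,2]>.125)&(B[:,2]<.2)]
    print("stay",len(K),K.mean(0).round(3)); print(K[np.argsort(K[:,2])][::max(1,len(K)//12)].round(3).tolist())
    f=lambda v:(np.array([x+c*v[0]-s*v[1],y+s*v[0]+c*v[1],v[2]])).round(4)
    print("knuckle",f((-.025,-.085,.157)),"A",f((-.064,-.085,.13)))
E
python3 fit.py
```

```text
side 750 [0.5951 0.2575 0.173 ] 52.8498427934676
lid pts 902 off 0.01399929175896978 y [-0.13190896  0.13244736] rmax 0.22088693192981865
stay 106 [-0.025 -0.085  0.165]
[[-0.046, -0.088, 0.126], [-0.053, -0.087, 0.136], [-0.039, -0.094, 0.146], [-0.03, -0.078, 0.154], [-0.036, -0.098, 0.161], [-0.018, -0.073, 0.163], [-0.035, -0.1, 0.165], [-0.028, -0.088, 0.167], [-0.034, -0.096, 0.169], [-0.008, -0.08, 0.17], [-0.023, -0.084, 0.174], [-0.018, -0.079, 0.176], [-0.012, -0.079, 0.193], [-0.004, -0.084, 0.197]]
knuckle [0.5851 0.1695 0.157 ] A [0.5467 0.1628 0.13  ]
top 451 [0.5963 0.2605 0.1688] 44.175981034303106
lid pts 1215 off 0.013935905890588796 y [-0.13394333  0.1296609 ] rmax 0.2208929555081084
stay 68 [-0.026 -0.086  0.165]
[[-0.056, -0.089, 0.126], [-0.047, -0.091, 0.137], [-0.037, -0.09, 0.151], [-0.035, -0.087, 0.159], [-0.029, -0.1, 0.162], [-0.021, -0.09, 0.164], [-0.026, -0.101, 0.166], [-0.018, -0.071, 0.167], [-0.029, -0.089, 0.168], [-0.024, -0.079, 0.169], [-0.03, -0.086, 0.174], [-0.021, -0.076, 0.175], [-0.016, -0.085, 0.183], [-0.006, -0.08, 0.194]]
knuckle [0.586  0.1725 0.157 ] A [0.5475 0.166  0.13  ]
both 1201 [0.5955 0.2582 0.1695] 49.718907490985664
lid pts 2121 off 0.014193543510404564 y [-0.1318718   0.13164897] rmax 0.22074787756479838
stay 174 [-0.025 -0.085  0.165]
[[-0.047, -0.088, 0.126], [-0.041, -0.086, 0.137], [-0.036, -0.088, 0.151], [-0.032, -0.074, 0.158], [-0.024, -0.093, 0.162], [-0.021, -0.08, 0.164], [-0.031, -0.086, 0.166], [-0.018, -0.1, 0.167], [-0.027, -0.095, 0.169], [-0.014, -0.079, 0.172], [-0.004, -0.076, 0.175], [-0.007, -0.08, 0.186], [-0.002, -0.079, 0.196]]
knuckle [0.5852 0.1702 0.157 ] A [0.5468 0.1636 0.13  ]
```

```bash
cat > off.py <<'E'
import sys
from h import *
from scipy.spatial.transform import Rotation as Ro
x,y,a=.5955,.2582,.1695;C=Ro.from_euler("z",a)
s=manip.observe();T=Ro.from_quat(s["orientation"])
p=C.inv().apply(s["tool_pos"]-[x,y,0]);tx=T.as_matrix()[:2,0];f=C.inv().apply(s["ft_force"])
print("t",round(s["time_s"],2),"chest-frame tcp",p.round(4),"force",f.round(1),"spin needed",round(np.arctan2(tx[1],tx[0])-a,3),"tilt",(T.as_matrix()[:,2]).round(3),"w",round(s["width"],2))
if len(sys.argv)>1:
    g=C.apply(np.array(eval(sys.argv[1])))+[x,y,0];print("offset",T.inv().apply(g-s["tool_pos"]).round(4))
E
python3 off.py "[-.08,-.085,.25]"
```

```text
t 1.0 chest-frame tcp [-0.5513 -0.7992  0.2147] force [-0.2 -0.7  0.7] spin needed 0.122 tilt [ 0. -0. -1.] w 1.0
offset [ 0.5549 -0.6514 -0.0353]
```

```bash
python3 -m handwheel '{"offset":[[0.03,-0.04,-0.04],[0.07,-0.08,-0.05],[0.11,-0.125,-0.05],[0.145,-0.17,-0.05],[0.18,-0.21,-0.05],[0.215,-0.255,-0.05],[0.25,-0.295,-0.05],[0.285,-0.335,-0.05]],"spin":[0.02,0.04,0.06,0.08,0.1,0.11,0.122,0.122],"fingers":[1,1,1,1,1,1,1,1]}' 30; python3 off.py "[-.08,-.085,.25]"
```

```text
time_s: 2.0
tool_pos: [0.3639, -0.2181, 0.265]
orientation: [0.996, 0.085, 0.001, 0.0]
ft_force: [0.9, -0.9, 0.8]
width: 0.215
gripper_force: 0.0
t 2.0 chest-frame tcp [-0.3086 -0.4304  0.265 ] force [ 0.7 -1.   0.8] spin needed -0.0 tilt [ 0.001 -0.001 -1.   ] w 0.22
offset [ 0.2285 -0.3455  0.0149]
```

```bash
python3 -m handwheel '{"offset":[[0.035,-0.05,0],[0.07,-0.1,0],[0.105,-0.155,0],[0.14,-0.205,0],[0.17,-0.255,0],[0.2,-0.305,0],[0.225,-0.343,0.01],[0.225,-0.343,0.015]],"spin":[0,0,0,0,0,0,0,0],"fingers":[1,1,1,1,1,1,1,1]}'; python3 off.py "[-.07,-.085,.16]"
python3 - <<'E'
from h import *
p=manip.read_camera("side");np.save("s1.npy",cloud(p))
im=cv2.resize(p["color"][130:330,100:330],None,fx=3,fy=3,interpolation=cv2.INTER_CUBIC);cv2.imwrite("pics/s1.png",im[:,:,::-1])
E
```

```text
time_s: 3.0
tool_pos: [0.5275, 0.1588, 0.2488]
orientation: [0.996, 0.087, -0.001, -0.0]
ft_force: [-0.1, 0.1, -0.1]
width: 0.004
gripper_force: 0.0
t 3.0 chest-frame tcp [-0.0838 -0.0865  0.2488] force [-0.1  0.1 -0.1] spin needed 0.004 tilt [-0.001 -0.    -1.   ] w 0.0
offset [ 0.0139 -0.0015  0.0888]
```

View pics/s1.png

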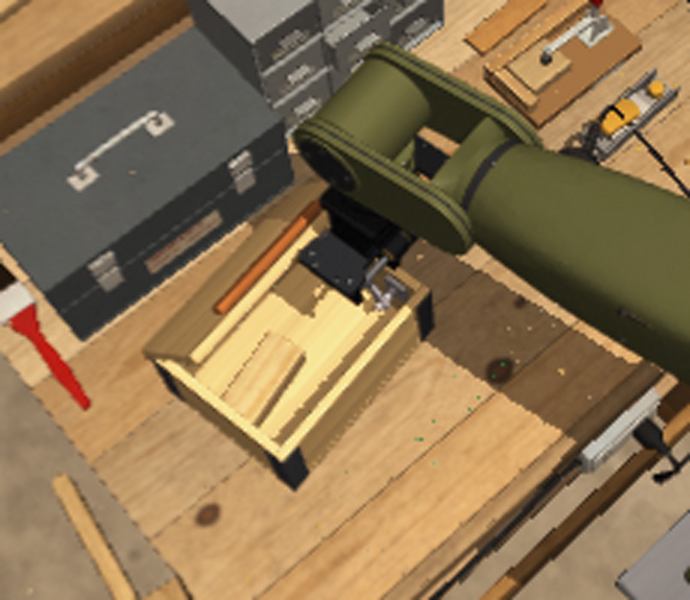

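The crop shows the gripper (body about (360,250), fingers about (385,290)) just in front of the stay, and the wide green wrist reaching over the lid's right part. I check the wrist's extents against the lid.

Run:
```python
from h import *
from scipy.spatial.transform import Rotation as Ro
B=Ro.from_euler("z",.1695).inv().apply(np.load("s1.npy").reshape(-1,3)-[.5955,.2582,0])-[-.0838,-.0865,.2488]
m=(abs(B[:,1])<.13)&(B[:,0]>-.2)&(B[:,0]<.3)&(B[:,2]>.03)
B=B[m]
for lo in np.arange(0.05,.4,.02):
    Q=B[(B[:,2]>=lo)&(B[:,2]<lo+.02)]
    if len(Q)>3: print(round(lo,2),len(Q),"x",np.percentile(Q[:,0],[2,98]).round(3),"y",np.percentile(Q[:,1],[2,98]).round(3))
```

```text
0.05 266 x [0.061 0.089] y [0.013 0.127]
0.07 21 x [-0.037  0.021] y [-0.011  0.08 ]
0.09 101 x [-0.037  0.006] y [-0.006  0.087]
0.11 462 x [-0.035  0.03 ] y [-0.089  0.088]
0.13 50 x [-0.026  0.019] y [0.014 0.049]
0.15 42 x [-0.034  0.02 ] y [0.029 0.049]
0.17 185 x [-0.035  0.032] y [0.027 0.049]
0.21 9 x [-0.035 -0.029] y [-0.025 -0.012]
0.23 5 x [-0.038 -0.033] y [-0.014 -0.004]
0.25 103 x [-0.095  0.014] y [-0.045  0.058]
0.27 222 x [-0.131  0.028] y [-0.045  0.058]
0.29 382 x [-0.171  0.031] y [-0.045  0.058]
0.31 916 x [-0.18   0.031] y [-0.048  0.057]
0.33 1393 x [-0.18   0.011] y [-0.058  0.053]
0.35 745 x [-0.196 -0.11 ] y [-0.045  0.04 ]
0.37 140 x [-0.2   -0.177] y [-0.036  0.028]
```

```bash
python3 -m handwheel '{"offset":[[0.005,0,0.02],[0.01,0,0.045],[0.02,0,0.07],[0.02,0,0.09],[0.02,0,0.1],[0.02,0,0.105],[0.02,0,0.105],[0.02,0,0.105]],"spin":[0,0,0,0,0,0,0,0],"fingers":[1,1,1,1,1,1,1,1]}'; python3 off.py
```

```text
time_s: 4.05
tool_pos: [0.5476, 0.1599, 0.1457]
orientation: [0.996, 0.085, 0.001, -0.0]
ft_force: [0.3, 0.1, 0.4]
width: 0.005
gripper_force: 0.0
t 4.05 chest-frame tcp [-0.0638 -0.0888  0.1457] force [0.3 0.1 0.4] spin needed 0.0 tilt [ 0.002  0.    -1.   ] w 0.0
```

```bash
python3 -m handwheel '{"offset":[[0,0,0.003],[0,0,0.006],[0,0,0.009],[0,0,0.012],[0,0,0.015],[0,0,0.018],[0,0,0.018],[0,0,0.018]],"spin":[0,0,0,0,0,0,0,0],"fingers":[1,1,1,1,1,1,1,1]}'; python3 off.py
```

```text
time_s: 5.05
tool_pos: [0.5471, 0.1598, 0.1268]
orientation: [0.996, 0.085, 0.0, -0.0]
ft_force: [-0.2, 0.4, -0.6]
width: 0.003
gripper_force: 0.0
t 5.05 chest-frame tcp [-0.0643 -0.0888  0.1268] force [-0.1  0.4 -0.6] spin needed 0.0 tilt [ 0.  0. -1.] w 0.0
```

```bash
python3 -m handwheel '{"offset":[[0,0,0.003],[0,0,0.006],[0,0,0.009],[0,0,0.012],[0,0,0.014],[0,0,0.016],[0,0,0.018],[0,0,0.018]],"spin":[0,0,0,0,0,0,0,0],"fingers":[1,1,1,1,1,1,1,1]}'; python3 off.py
```

```text
time_s: 6.05
tool_pos: [0.5521, 0.1609, 0.1184]
orientation: [0.996, 0.085, 0.006, -0.001]
ft_force: [-10.2, -2.1, 31.9]
width: 0.005
gripper_force: 13.5
t 6.05 chest-frame tcp [-0.0591 -0.0886  0.1184] force [-10.4  -0.3  31.9] spin needed 0.001 tilt [ 0.013  0.002 -1.   ] w 0.0
```

Run:
```python
from h import *
from scipy.spatial.transform import Rotation as Ro
ims=[]
for c,(r0,r1,c0,c1) in(("side",(200,270,190,260)),("top",(160,220,170,230))):
    p=manip.read_camera(c);ims.append(cv2.resize(p["color"][r0:r1,c0:c1],(400,400),interpolation=cv2.INTER_CUBIC))
    B=Ro.from_euler("z",.1695).inv().apply(cloud(p).reshape(-1,3)-[.5955,.2582,0])
    for r in manip.search_frame("knee_knuckle",p)[:2]: print(c,r,Ro.from_euler("z",.1695).inv().apply(world(p,r["xy"])-[.5955,.2582,0]).round(3))
    K=B[(B[:,0]>-.09)&(B[:,0]<.03)&(abs(B[:,1]+.087)<.022)&(B[:,2]>.07)&(B[:,2]<.195)]
    print(len(K),K[np.argsort(K[:,2])][::max(1,len(K)//25)].round(3).tolist())
cv2.imwrite("pics/s2.png",np.hstack(ims)[:,:,::-1])
```

```text
24 [[-0.063, -0.087, 0.099], [-0.078, -0.109, 0.099], [-0.061, -0.09, 0.1], [-0.064, -0.082, 0.101], [-0.065, -0.102, 0.102], [-0.059, -0.082, 0.103], [-0.07, -0.09, 0.103], [-0.057, -0.085, 0.104], [-0.062, -0.084, 0.104], [-0.068, -0.088, 0.105], [-0.061, -0.086, 0.108], [-0.067, -0.095, 0.108], [-0.06, -0.088, 0.111], [-0.071, -0.091, 0.111], [-0.088, -0.07, 0.114], [-0.088, -0.098, 0.114], [-0.09, -0.079, 0.116], [-0.088, -0.092, 0.117], [-0.089, -0.102, 0.117], [-0.088, -0.081, 0.12], [-0.071, -0.086, 0.12], [-0.07, -0.088, 0.125], [-0.056, -0.083, 0.131], [-0.071, -0.082, 0.137]]
0 []
```

View pics/s2.png

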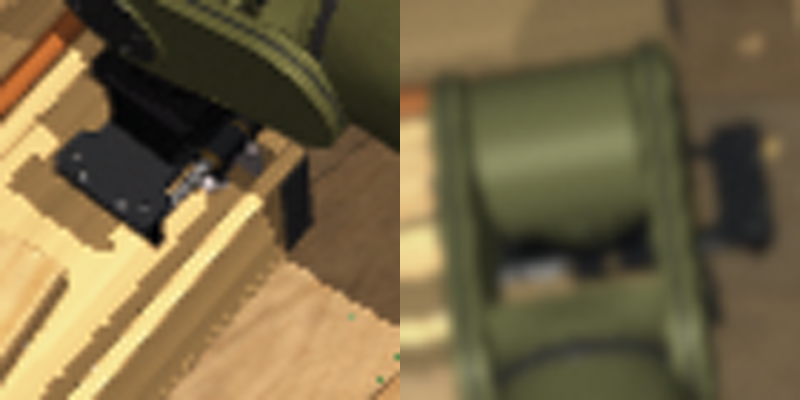

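```bash
python3 -m handwheel '{"offset":[[-0.01,0,-0.03],[-0.02,0,-0.08],[-0.05,0.0,-0.12],[-0.1,0.0,-0.12],[-0.15,0.0,-0.12],[-0.2,0,-0.12],[-0.25,0,-0.12],[-0.25,0,-0.12]],"spin":[0,0,0,0,0,0,0,0],"fingers":[1,1,1,1,1,1,1,1]}'; python3 off.py
cat > look.py <<'E'
from h import *
import sys
from scipy.spatial.transform import Rotation as Ro
ims=[];Z=Ro.from_euler("z",.1695).inv()
for c,(r0,r1,c0,c1) in(("side",(180,280,150,250)),("top",(150,225,145,220))):
    p=manip.read_camera(c);ims.append(cv2.resize(p["color"][r0:r1,c0:c1],(400,400),interpolation=cv2.INTER_CUBIC))
    B=Z.apply(cloud(p).reshape(-1,3)-[.5955,.2582,0])
    for r in manip.search_frame("knee_knuckle",p)[:2]: print(c,np.round(r["xy"]),round(r["p"],2),Z.apply(world(p,r["xy"])-[.5955,.2582,0]).round(3))
    K=B[(B[:,0]>-.08)&(B[:,0]<.05)&(abs(B[:,1]+.087)<.02)&(B[:,2]>.03)&(B[:,2]<.195)]
    print(len(K),K[np.argsort(K[:,0])][::max(1,len(K)//15)].round(3).tolist())
    L=B[(abs(B[:,1])<.08)&(B[:,2]>.17)&(B[:,2]<.4)&(B[:,0]>-.1)&(B[:,0]<.09)]
    if len(L): print("lid angle up",np.median(np.arctan2(L[:,2]-.12,.1-L[:,0])-np.arcsin(.014/np.hypot(L[:,2]-.12,.1-L[:,0]))).round(3), "max z", np.percentile(L[:,2],99).round(3))
cv2.imwrite(f"pics/{sys.argv[1]}.png",np.hstack(ims)[:,:,::-1])
E
python3 look.py s3
```

```text
time_s: 7.25
tool_pos: [0.2992, 0.1174, 0.2291]
orientation: [0.996, 0.085, 0.002, -0.0]
ft_force: [0.2, 0.1, 0.4]
width: 0.007
gripper_force: 0.0
t 7.25 chest-frame tcp [-0.3158 -0.0888  0.2291] force [0.2 0.1 0.4] spin needed 0.001 tilt [ 0.005  0.001 -1.   ] w 0.01
side [214. 218.] 0.56 [-0.014 -0.083  0.16 ]
side [187. 256.] 0.34 [0.005 0.056 0.048]
139 [[-0.07, -0.091, 0.102], [-0.063, -0.082, 0.099], [-0.059, -0.082, 0.103], [-0.054, -0.089, 0.109], [-0.044, -0.092, 0.124], [-0.035, -0.087, 0.136], [-0.025, -0.089, 0.146], [-0.021, -0.089, 0.149], [-0.018, -0.082, 0.149], [-0.016, -0.08, 0.157], [-0.013, -0.099, 0.153], [-0.01, -0.102, 0.152], [-0.008, -0.073, 0.15], [-0.003, -0.079, 0.158], [-0.001, -0.082, 0.19], [0.005, -0.084, 0.194]]
lid angle up 0.935 max z 0.305
93 [[-0.068, -0.09, 0.106], [-0.063, -0.089, 0.121], [-0.059, -0.08, 0.11], [-0.056, -0.092, 0.104], [-0.051, -0.09, 0.123], [-0.04, -0.088, 0.126], [-0.028, -0.09, 0.127], [-0.019, -0.089, 0.143], [-0.017, -0.094, 0.15], [-0.015, -0.072, 0.155], [-0.012, -0.073, 0.159], [-0.01, -0.088, 0.157], [-0.008, -0.07, 0.161], [-0.006, -0.08, 0.178], [-0.002, -0.096, 0.152], [0.001, -0.076, 0.17]]
lid angle up 0.947 max z 0.307
```

View pics/s3.png

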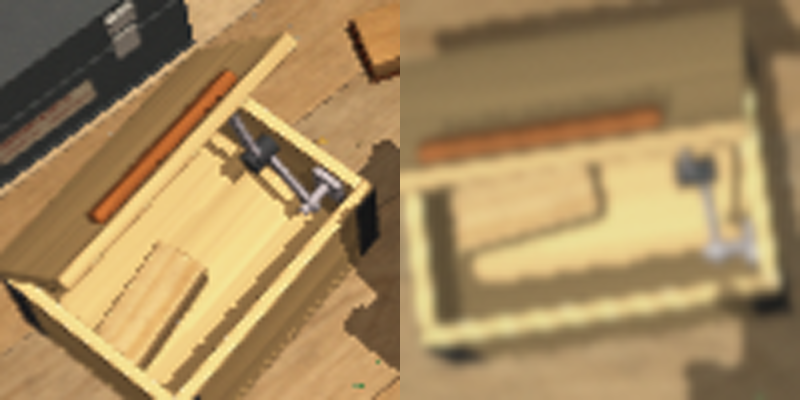

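The stay is seen bent backwards now: the knuckle at crop (262,150) lies about 15 mm back and down, past straight, and the lid is still up. Next the tool goes over the lid, then down behind the batten.

```bash
python3 -m handwheel '{"offset":[[0,-0.01,-0.06],[0,-0.03,-0.12],[0.04,-0.05,-0.155],[0.1,-0.06,-0.155],[0.16,-0.07,-0.155],[0.22,-0.08,-0.155],[0.28,-0.085,-0.155],[0.34,-0.089,-0.155]],"spin":[0,0,0,0,0,0,0,0],"fingers":[1,1,1,1,1,1,1,1]}'; python3 off.py "[.03,0,.30]"
```

```text
time_s: 8.45
tool_pos: [0.624, 0.2636, 0.3811]
orientation: [0.996, 0.085, -0.001, 0.0]
ft_force: [-0.3, 0.2, 0.5]
width: 0.002
gripper_force: 0.0
t 8.45 chest-frame tcp [0.0291 0.0005 0.3811] force [-0.2  0.2  0.5] spin needed 0.0 tilt [-0.003 -0.001 -1.   ] w 0.0
offset [0.0012 0.0005 0.0811]
```

```bash
python3 -m handwheel '{"offset":[[0.004,0,0.03],[0.004,0,0.06],[0.004,0,0.08],[0.004,0,0.09],[0.004,0,0.096],[0.004,0,0.096],[0.004,0,0.096],[0.004,0,0.096]],"spin":[0,0,0,0,0,0,0,0],"fingers":[1,1,1,1,1,1,1,1]}'; python3 off.py
python3 - <<'E'
import numpy as np
for th in np.arange(.94,-.03,-.04):
    c,s=np.cos(th),np.sin(th);print(round(th,2),np.round([.11-.170*c+.014*s-.033,.285-(.12+.170*s+.014*c)+.003],4))
E
```

```text
time_s: 9.45
tool_pos: [0.6249, 0.2635, 0.2889]
orientation: [0.996, 0.085, 0.001, -0.0]
ft_force: [0.5, -0.1, 0.1]
width: 0.006
gripper_force: 0.0
t 9.45 chest-frame tcp [2.990e-02 2.000e-04 2.889e-01] force [ 0.5 -0.1  0.1] spin needed 0.0 tilt [ 0.002  0.001 -1.   ] w 0.01
0.94 [-0.012   0.0225]
0.9 [-0.0177  0.0261]
0.86 [-0.0233  0.03  ]
0.82 [-0.0287  0.0342]
0.78 [-0.034   0.0385]
0.74 [-0.0391  0.043 ]
0.7 [-0.044   0.0478]
0.66 [-0.0487  0.0527]
0.62 [-0.0532  0.0578]
0.58 [-0.0575  0.0631]
0.54 [-0.0616  0.0686]
0.5 [-0.0655  0.0742]
0.46 [-0.0691  0.08  ]
0.42 [-0.0725  0.0859]
0.38 [-0.0757  0.0919]
0.34 [-0.0786  0.0981]
0.3 [-0.0813  0.1044]
0.26 [-0.0837  0.1108]
0.22 [-0.0858  0.1172]
0.18 [-0.0877  0.1238]
0.14 [-0.0894  0.1304]
0.1 [-0.0908  0.1371]
0.06 [-0.0919  0.1438]
0.02 [-0.0927  0.1506]
-0.02 [-0.0932  0.1574]
```

```bash
python3 -m handwheel '{"offset":[[-0.005,0,0.012],[-0.01,0,0.024],[-0.016,0,0.028],[-0.021,0,0.032],[-0.027,0,0.036],[-0.032,0,0.041],[-0.037,0,0.045],[-0.042,0,0.05]],"spin":[0,0,0,0,0,0,0,0],"fingers":[1,1,1,1,1,1,1,1]}'; python3 off.py; python3 look.py s4
```

```text
time_s: 10.45
tool_pos: [0.5831, 0.2561, 0.2373]
orientation: [0.996, 0.085, 0.0, 0.0]
ft_force: [4.4, -0.3, 0.6]
width: 0.003
gripper_force: 1.7
t 10.45 chest-frame tcp [-1.250e-02  1.000e-04  2.373e-01] force [ 4.3 -1.1  0.6] spin needed 0.0 tilt [ 0.001 -0.    -1.   ] w 0.0
52 [[-0.07, -0.092, 0.108], [-0.067, -0.091, 0.115], [-0.065, -0.102, 0.102], [-0.063, -0.105, 0.103], [-0.063, -0.09, 0.112], [-0.06, -0.086, 0.105], [-0.059, -0.093, 0.109], [-0.058, -0.1, 0.105], [-0.055, -0.093, 0.112], [-0.051, -0.092, 0.107], [-0.048, -0.091, 0.114], [-0.043, -0.092, 0.114], [-0.037, -0.093, 0.113], [-0.034, -0.089, 0.098], [-0.031, -0.095, 0.11], [-0.027, -0.089, 0.114], [-0.022, -0.088, 0.11], [-0.019, -0.092, 0.116]]
lid angle up 0.732 max z 0.391
68 [[-0.068, -0.09, 0.105], [-0.063, -0.083, 0.103], [-0.061, -0.079, 0.098], [-0.058, -0.083, 0.099], [-0.056, -0.092, 0.104], [-0.053, -0.104, 0.101], [-0.047, -0.085, 0.106], [-0.042, -0.091, 0.114], [0.031, -0.101, 0.191], [0.033, -0.086, 0.191], [0.034, -0.075, 0.193], [0.037, -0.087, 0.192], [0.04, -0.075, 0.186], [0.041, -0.091, 0.189], [0.043, -0.083, 0.184], [0.046, -0.094, 0.182], [0.048, -0.103, 0.186]]
lid angle up 0.928 max z 0.367
```

View pics/s4.png

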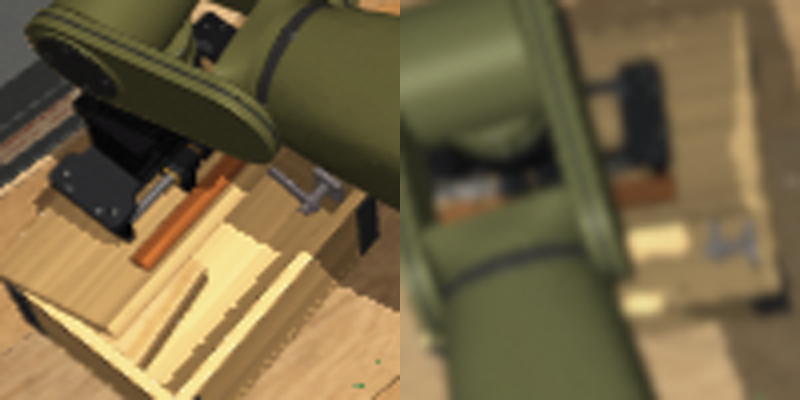

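The side crop shows the lid lowered to about 0.73 rad, with the fingers behind the orange batten (about (190,200)) and the lower arm of the stay folding down. I carry on along the arc.

```bash
python3 -m handwheel '{"offset":[[-0.005,0,0.005],[-0.009,0,0.01],[-0.013,0,0.015],[-0.017,0,0.02],[-0.021,0,0.026],[-0.025,0,0.032],[-0.029,0,0.038],[-0.032,0,0.044]],"spin":[0,0,0,0,0,0,0,0],"fingers":[1,1,1,1,1,1,1,1]}'; python3 off.py
```

```text
time_s: 11.65
tool_pos: [0.5513, 0.2509, 0.1931]
orientation: [0.996, 0.085, -0.0, -0.0]
ft_force: [1.5, 1.1, 1.9]
width: 0.005
gripper_force: 1.1
t 11.65 chest-frame tcp [-0.0448  0.0002  0.1931] force [1.7 0.8 1.9] spin needed 0.0 tilt [-0.001  0.    -1.   ] w 0.0
```

```bash
python3 -m handwheel '{"offset":[[-0.003,0,0.006],[-0.006,0,0.012],[-0.008,0,0.018],[-0.01,0,0.024],[-0.012,0,0.031],[-0.014,0,0.038],[-0.016,0,0.044],[-0.017,0,0.05]],"spin":[0,0,0,0,0,0,0,0],"fingers":[1,1,1,1,1,1,1,1]}'; python3 off.py
```

```text
time_s: 12.65
tool_pos: [0.5346, 0.2479, 0.1431]
orientation: [0.996, 0.085, -0.0, 0.0]
ft_force: [0.4, 0.5, 0.9]
width: 0.004
gripper_force: 0.5
t 12.65 chest-frame tcp [-0.0617  0.0002  0.1431] force [0.5 0.5 0.9] spin needed 0.0 tilt [-0.001 -0.    -1.   ] w 0.0
```

```bash
python3 -m handwheel '{"offset":[[0,0,0.003],[0,0,0.006],[0,0,0.009],[0,0,0.011],[0,0,0.013],[0,0,0.014],[0,0,0.014],[0,0,0.014]],"spin":[0,0,0,0,0,0,0,0],"fingers":[1,1,1,1,1,1,1,1]}'; python3 off.py
```

```text
time_s: 13.65
tool_pos: [0.5349, 0.248, 0.1341]
orientation: [0.996, 0.085, -0.0, 0.0]
ft_force: [-10.1, -4.3, 19.6]
width: 0.003
gripper_force: 9.7
t 13.65 chest-frame tcp [-0.0614  0.0002  0.1341] force [-10.7  -2.5  19.6] spin needed 0.001 tilt [-0.001 -0.    -1.   ] w 0.0
```

The tip stops at z = 0.134 m, the height of the shut lid's upper face, with 20 N. I lift off slowly and look.

```bash
python3 -m handwheel '{"offset":[[0.001,0,-0.004],[0.002,0,-0.01],[0.002,0,-0.03],[0.002,0,-0.06],[0.002,0,-0.11],[-0.04,0,-0.15],[-0.1,0.03,-0.15],[-0.16,0.06,-0.15]],"spin":[0,0,0,0,0,0,0,0],"fingers":[1,1,1,1,1,1,1,1]}'; python3 -m handwheel '{"offset":[[-0.05,0.03,0],[-0.1,0.06,0],[-0.12,0.09,0],[-0.12,0.09,0],[-0.12,0.09,0],[-0.12,0.09,0],[-0.12,0.09,0],[-0.12,0.09,0]],"spin":[0,0,0,0,0,0,0,0],"fingers":[1,1,1,1,1,1,1,1]}'
python3 - <<'E'
from h import *
from scipy.spatial.transform import Rotation as Ro
p=manip.read_camera("side");B=Ro.from_euler("z",.1695).inv().apply(cloud(p).reshape(-1,3)-[.5955,.2582,0])
for y in(-.11,.11):
  for x in(-.1,-.05,0,.05):
    m=(abs(B[:,1]-y)<.015)&(abs(B[:,0]-x)<.01)&(B[:,2]>.05)&(B[:,2]<.3);print(x,y,m.sum(),np.median(B[m,2]).round(4))
for q in["sanding_block","block_plane","moisture_meter"]:
    for r in manip.search_frame(q,p)[:1]: print(q,np.round(r["xy"]),round(r["p"],2),world(p,r["xy"]).round(3))
cv2.imwrite("pics/s5.png",p["color"][:,:,::-1])
E
```

```text
time_s: 14.65
tool_pos: [0.3939, 0.1667, 0.2817]
orientation: [0.996, 0.085, 0.001, -0.0]
ft_force: [0.9, 0.1, 0.9]
width: 0.003
gripper_force: 0.0
time_s: 15.65
tool_pos: [0.2918, 0.0587, 0.2795]
orientation: [0.996, 0.085, -0.0, -0.0]
ft_force: [-0.7, -0.1, 0.2]
width: 0.005
gripper_force: 0.0
-0.1 -0.11 60 0.1329
-0.05 -0.11 46 0.1339
0 -0.11 44 0.1337
0.05 -0.11 42 0.1337
-0.1 0.11 72 0.1337
-0.05 0.11 52 0.1335
0 0.11 53 0.1336
0.05 0.11 43 0.1334
sanding_block [251. 186.] 0.96 [ 0.658 -0.05   0.036]
block_plane [311. 164.] 0.91 [ 0.578 -0.303  0.018]
moisture_meter [351. 178.] 0.89 [ 0.424 -0.37   0.021]
```

View pics/s5.png

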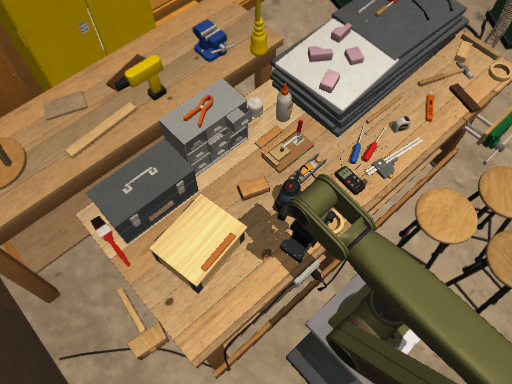

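The lid lies flat (its top at 0.1335 m all over, around (200,240)), the other things are in place and the arm is clear.

```bash
python3 -c "
from plant import manip
print(manip.hand_in())"
```

```text
the job is handed in; nothing more can be done
None
```

The stay is broken, the lid was lowered slowly and is fully shut, nothing else on the bench was moved, and the job is handed in; the judge's result was not reported back.

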